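# Wind up the altar lamp

### The job

Wind up the white altar lamp: turn the crank with the red knob clockwise (seen from above), all the way round more than once, until the red pointer on the lamp's gauge stands in the green band, then let go of it. The wooden incense mill has a crank too, with a black knob: leave that one alone.

Things in the scene. Friction and masses are not known exactly. Their poses are not given: they have to be found in the camera images.
- lamp: Wind-up lamp, fixed: white box, black foot. Origin on the ledge under the crank's vertical axis. Box x -75 to +115 mm, y -80 to +80, flat top at 70 mm. On the top at x = +94 mm a gauge strip along y: its red pointer slides from y = -52.5 mm (crank 0) to +52.5, 10 mm per rad; scale grey, green from y = +37.5 mm to the end.
- crank (a joint): Angle of the lamp's crank in rad over full turns, growing clockwise seen from above. 0: unwound, arm along the lamp's +x; hard stop at 10.5; pointer in the green above 9.0. Starts between 0 and 1.8. Stays where it is left; friction only, about 2 N at the knob.
- knob (a point): Centre, half-way up, of the upright red knob of the lamp's crank: 24 mm across, 48 mm tall, spins freely on its pin, so it can be held firmly without turning the hand. 55 mm from the crank's axis, 113 mm above the ledge, on a flat steel arm 18 mm wide; tops of arm 25 mm and hub 23 mm below this point. x axis: from the crank's axis out to the knob; z up.
- mill_knob (a point): Centre of the black knob, 28 mm across and tall, of the other crank, not to be turned, on the wooden incense mill (box 110 mm square, brass top, brass crank 50 mm long, 125 mm tall in all, fixed). Lamp and mill change places between starts; their centres are at least 300 mm apart.

How it is judged (in metres and radians):
At the end, for the whole second after the job is handed in: The lamp's crank is wound to more than 9.0 rad (pointer in the green band, stop at 10.5) and at rest; the mill's knob was never shifted by more than 30 mm (value of joint crank above 9 rad and velocity of joint crank between -0.1 and 0.1 rad/s); the robot touches nothing.
It fails at once if the incense mill's crank is turned (its knob shifts by more than 30 mm) (distance of mill_knob from where it was at the start of the episode above 0.03 m).
It also fails if it takes over 61 s, if anything falls off the work surface, if the arm or the gripper's body presses on something with over 40 N, if the wrist force passes 120 N, or if a joint passes its speed limit or range.

### The arm

A 6-joint arm with a two-finger parallel gripper is mounted at the origin on the work surface. World frame = base frame: x ahead of the robot, y to its left, z up, the work surface at z = 0. Lengths are in mm, angles in degrees, forces in N, time in s.
With the tool pointing down it reaches from about 350 to 1000 mm from the base axis. Payload 7.1 kg.
Tool frame: the origin (TCP) lies midway between the tips of the shut fingers; the grasp point (between the pads) lies 19 mm behind it; z points along the fingers, y is the direction in which the jaws open and shut (so a half turn about z gives the same grasp; the last joint's range is limited). The gripper opens to 85 mm and grips with 20 to 120 N. Pads are 22 mm wide; open, the fingers measure 114 mm over their backs; the gripper's body (76 mm by 85 mm) begins 54 mm behind the grasp point. The pads swing forward as they close: fully open they stand 13 mm farther back than shut.
Start: joints at [70.417, 24.242, 93.386, -0, 62.372, -1.089], TCP at [198.233, 592.713, 231.319] pointing down, gripper open.
Joint ranges: [-172.04, 172.04], [-51.8, 120.97], [4.93, 147.93], [-75.15, 255.16], [6.16, 154.13], [-145.62, 145.62]. Speed limits (degrees/s): [136.94, 136.94, 172.46, 180, 180, 180].

### API

Orientations are given as [roll, pitch, yaw] about the fixed x, y, z axes, in that order (R = Rz(yaw) Ry(pitch) Rx(roll)).
In Python, from bench import bot gives the robot as it stands. Calls block until the motion is done:
- bot.reach(position, orientation): joint-space move of the TCP to a pose.
- bot.move_straight(position, attitude=None, v=150, stop_force=None): straight line of the TCP; attitude=None keeps the orientation; v is the mean speed in mm/s. With stop_force (N) it stops when the force on the tool has changed by that much, and returns True; else False.
- bot.set_joints(angles): joint-space move.
- bot.open() and bot.grasp(squeeze=None): open the fingers fully, or close them until they stop; squeeze is the grip in N (None keeps the last).
- bot.sleep(seconds).
- bot.solve_ik(position, orientation): joint angles nearest the present ones, or None.
- bot.observe(): the state.
- bot.read_camera(name): name is "scene" or "top" or "wrist"; returns the picture (384x512x3 uint8, red, green, blue); there is no depth.
- bot.calibration(name): a dict with "K" (3x3 intrinsics, pixels), "distortion" ([k1, k2, p1, p2, k3] as OpenCV has them; the pictures are not rectified), "pose" (4x4, takes a point from camera to world coordinates). Camera axes: x right, y up, looking along -z (the intrinsics and any distortion apply to the point x, -y, -z); pixel columns grow to the right and rows downward; lengths in mm; the calibration is good to about 2 mm. A picture is of the moment at which its call begins: read the wrist's pose just before it. calibration takes no time and is no camera call; for the wrist camera it gives the pose at the moment of the call.
A pose or a line that the arm cannot do raises bot.MotionError and nothing moves.
- bot.finish_job(): hands the job in, once; it reports no verdict.
The state is a dict: "time": time; "qpos": joint angles; "qd": joint speeds; "joint_efforts": joint torques, N m; "eef_pos": TCP position; "tcp_rot": TCP orientation; "ft_force": force on the tool from outside, world axes, zero at the start; "ft_torque": the same for the moment, N m; "gripper_width": opening from 0.0 (shut) to 1.0 (fully open).
Only numpy, scipy, OpenCV 4.12 (cv2) and the standard library are available. Lean on these libraries where they do the work, as an engineer would, in place of code of your own. Each camera call takes 0.05 s, during which the arm holds its last target. There are 200 camera calls.

## Working session

There is one attempt and no reset: what is moved stays moved. The work goes in short steps, each a Python script; the robot and the scene stay as the last script left them, time stands still between calls to the robot, and variables do not carry over. Pictures are saved under pics/ and viewed, about 8 in all and at most 12, crops included, and the job is handed in when it is done.

```bash
ls; mkdir -p pics
python3 - <<'E'
from bench import bot
import cv2,numpy as np
a=[bot.read_camera(n) for n in("scene","top")]
for n,i in zip(("scene","top"),a): cv2.imwrite(f"pics/{n}0.png",cv2.cvtColor(i,cv2.COLOR_RGB2BGR)); c=bot.calibration(n);print(n,c["K"],c["distortion"],np.round(c["pose"],3))
s=bot.observe();print(s["time"],s["tcp_rot"],s["ft_force"])
E
```

```text
pics
scene [[438.7351665    0.         262.503541  ]
 [  0.         438.7351665  197.98671133]
 [  0.           0.           1.        ]] [-0.01878244  0.          0.          0.          0.        ] [[-5.130000e-01 -6.820000e-01  5.210000e-01  1.052597e+03]
 [ 8.580000e-01 -3.980000e-01  3.250000e-01  2.816900e+02]
 [-1.400000e-02  6.140000e-01  7.890000e-01  8.129920e+02]
 [ 0.000000e+00  0.000000e+00  0.000000e+00  1.000000e+00]]
top [[443.51584643   0.         261.03614381]
 [  0.         443.51584643 192.67450219]
 [  0.           0.           1.        ]] [-0.15789814  0.          0.          0.          0.        ] [[-2.50000e-02  9.81000e-01 -1.90000e-01  3.97534e+02]
 [-9.99000e-01 -3.00000e-02 -2.40000e-02 -9.67600e+00]
 [-2.90000e-02  1.89000e-01  9.81000e-01  9.70356e+02]
 [ 0.00000e+00  0.00000e+00  0.00000e+00  1.00000e+00]]
0.1 [-1.79921185e+02 -2.41193576e-03  1.61505903e+02] [ 0.06560195 -0.8386097  -0.24811443]
```

View pics/scene0.png

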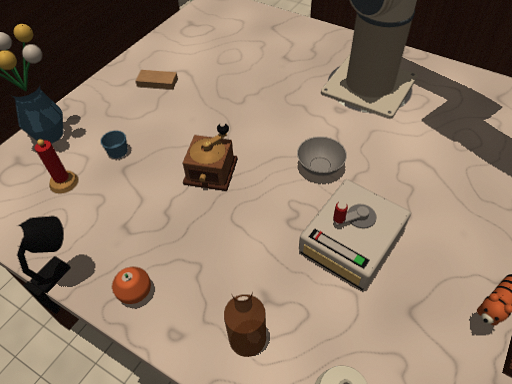

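View pics/top0.png

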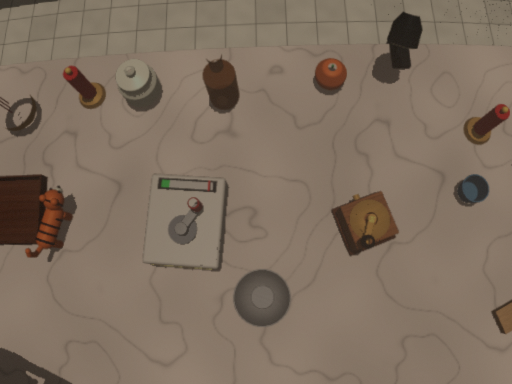

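The scene view shows the lamp with its red knob at about (341,213) and the mill with its black knob at (223,129). In the top view the lamp's box spans (145–227, 175–270), with the hub near (182,229), the red knob at (194,204) and the green end of the gauge at upper left (165,183). The mill is at (368,222), well away. Next I'll measure the lamp.

```bash
cat > h.py <<'E'
import cv2,numpy as np
from bench import bot
def ray(c,uv):
    p=cv2.undistortPoints(np.array([[uv]],float),c["K"],np.array(c["distortion"]))[0,0]
    T=np.array(c["pose"]); d=T[:3,:3]@[p[0],-p[1],-1]; return T[:3,3],d
def onplane(c,uv,z):
    o,d=ray(c,uv); return (o+d*(z-o[2])/d[2])[:2]
def two(c1,u1,c2,u2):
    o1,d1=ray(c1,u1);o2,d2=ray(c2,u2)
    s=np.linalg.lstsq(np.c_[d1,-d2],o2-o1,rcond=None)[0]
    a,b=o1+s[0]*d1,o2+s[1]*d2; return (a+b)/2,np.linalg.norm(a-b)
def blobs(img,lo,hi,roi,n=1):
    h=cv2.cvtColor(img,cv2.COLOR_RGB2HSV); m=cv2.inRange(h,np.array(lo),np.array(hi))
    if lo[0]==0 and lo[1]>100: m|=cv2.inRange(h,np.array((172,lo[1],lo[2])),np.array((180,255,255)))
    k=np.zeros_like(m); x0,y0,x1,y1=roi; k[y0:y1,x0:x1]=m[y0:y1,x0:x1]
    cs=cv2.findContours(k,cv2.RETR_EXTERNAL,cv2.CHAIN_APPROX_NONE)[0]
    return sorted(cs,key=cv2.contourArea,reverse=True)[:n]
def cen(c):
    m=cv2.moments(c); return m["m10"]/m["m00"],m["m01"]/m["m00"]
E
python3 - <<'E'
from h import *
ct,cs=bot.calibration("top"),bot.calibration("scene")
t,s=[cv2.cvtColor(cv2.imread(f"pics/{n}0.png"),cv2.COLOR_BGR2RGB) for n in("top","scene")]
R,G=((0,120,60),(8,255,255)),((45,100,60),(80,255,255))
for n,i,c,roi in(("top",t,ct,(140,165,235,275)),("scene",s,cs,(295,180,415,290))):
    for nm,q in(("red",R),("green",G)):
        for b in blobs(i,*q,roi,3):
            if cv2.contourArea(b)>3: print(n,nm,cv2.contourArea(b),np.round(cen(b),1),cv2.boundingRect(b),onplane(c,cen(b),72),onplane(c,cen(b),113))
rt=cen(blobs(t,*R,(140,165,235,275))[0]);rs=cen(blobs(s,*R,(330,195,352,228))[0])
print("knob",two(ct,rt,cs,rs))
gt=cen(blobs(t,*G,(140,165,235,275))[0]);gs=cen(blobs(s,*G,(295,180,415,290))[0]);print("green",two(ct,gt,cs,gs))
h=cv2.resize(np.hstack([t[165:280,135:240],s[175:290,295:415]]),None,fx=3.5,fy=3.5,interpolation=cv2.INTER_CUBIC)
cv2.imwrite("pics/crop.png",cv2.cvtColor(h,cv2.COLOR_RGB2BGR))
E
```

```text
top red 16.5 [196.3 205.8] (190, 201, 10, 9) [547.97661161 146.4590394 ] [541.11056507 139.33319112]
top red 9.0 [208.5 185.5] (208, 181, 2, 10) [590.09889766 120.95662812] [581.31043468 114.99468283]
top green 50.0 [164.7 183.2] (161, 179, 9, 9) [597.96756078 213.86027383] [588.81998037 203.65830475]
scene red 133.0 [339.8 214.3] (334, 202, 14, 21) [519.21560131 137.41670912] [548.72824145 145.39954349]
scene red 15.0 [318.  234.9] (315, 231, 7, 9) [587.54651238 121.04810452] [613.27831761 129.9366343 ]
scene green 59.5 [359.  259.5] (354, 254, 11, 11) [598.47935762 214.16591505] [623.60623483 217.90211971]
knob (array([542.26596526, 142.28736785, 103.18690685]), np.float64(2.6682704979790333))
green (array([598.09850811, 214.06584975,  71.34490661]), np.float64(0.0893752848487268))
```

View pics/crop.png

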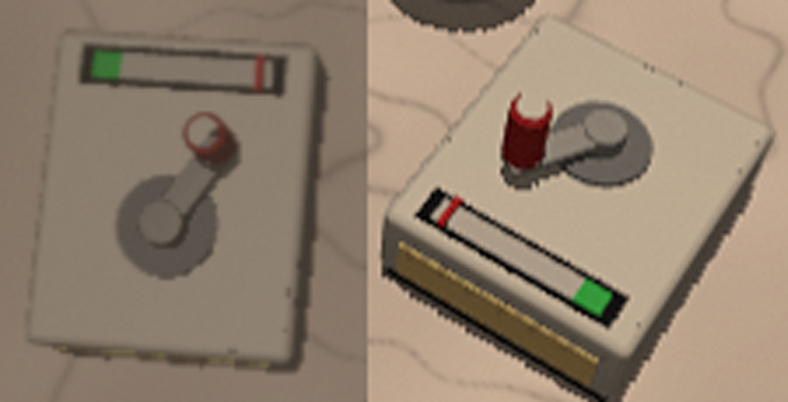

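The crop shows the hub at top-view pixel (181.6,228.4), the knob's cap at (194.1,203), and the pointer near the unwound end. Green and pointer put the axis near (500,178) with yaw −5.5° and the crank at about 0.41. Next is a close look with the wrist camera.

Run:
```python
from h import *
ct=bot.calibration("top")
print("hub",onplane(ct,(181.6,228.4),90),"cap",onplane(ct,(194.1,203),137))
bot.reach([520,170,330],[180,0,108])
c=bot.calibration("wrist");w=bot.read_camera("wrist");np.save("w.npy",c["pose"])
print(c["K"],c["distortion"],np.round(c["pose"],2),bot.observe()["qpos"],bot.observe()["time"])
cv2.imwrite("pics/w1.png",cv2.cvtColor(w,cv2.COLOR_RGB2BGR))
```

```text
hub [499.67729453 173.31693778] cap [542.68047666 139.49212618]
[[270.14012773   0.         256.36685071]
 [  0.         270.14012773 192.85887695]
 [  0.           0.           1.        ]] [-0.00359061  0.          0.          0.          0.        ] [[ 9.5000e-01 -3.0000e-01 -8.0000e-02  4.9947e+02]
 [ 3.1000e-01  9.2000e-01  2.5000e-01  2.3292e+02]
 [-0.0000e+00 -2.6000e-01  9.6000e-01  4.7140e+02]
 [ 0.0000e+00  0.0000e+00  0.0000e+00  1.0000e+00]] [ 1.69441805e+01  1.17631980e+01  9.74736070e+01  1.11515959e-02
  7.07870253e+01 -1.14264329e+00] 2.1
```

View pics/w1.png

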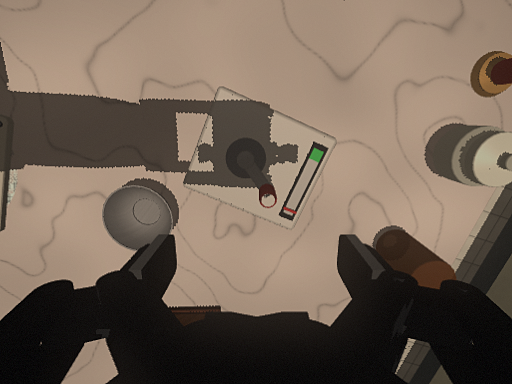

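The wrist view shows the hub near (247,160), the knob's cap at (268,199), the green near (317,154) and the pointer near (289,212). I'll cast rays through these.

Run:
```python
from h import *
c=bot.calibration("wrist");i=cv2.cvtColor(cv2.imread("pics/w1.png"),cv2.COLOR_BGR2RGB);roi=(180,85,340,232)
for nm,q in(("red",((0,120,40),(9,255,255))),("green",((45,100,40),(80,255,255))),("white",((0,0,150),(180,70,255)))):
    for b in blobs(i,*q,roi,3):
        if cv2.contourArea(b)>5: print(nm,cv2.contourArea(b),np.round(cen(b),1),cv2.boundingRect(b),onplane(c,cen(b),72))
print("hub",onplane(c,(247,160),90),"cap",onplane(c,(268,199),137))
# box corners
for u in((219,88),(336,137),(294,229),(186,186)): print(onplane(c,u,70))
o=cv2.resize(i[85:235,175:345],None,fx=4.4,fy=3.9*4.4/4.4,interpolation=cv2.INTER_CUBIC)
o=cv2.resize(i[85:235,175:345],None,fx=4,fy=4,interpolation=cv2.INTER_CUBIC)
o=np.clip(o.astype(float)*1.8,0,255).astype(np.uint8)
cv2.imwrite("pics/w1c.png",cv2.cvtColor(o,cv2.COLOR_RGB2BGR))
```

```text
red 136.5 [266.3 190.8] (259, 184, 18, 23) [546.49302695 137.05069609]
red 23.0 [289.3 209.9] (283, 206, 14, 8) [590.51827757 119.13934995]
green 114.0 [316.1 154.5] (309, 147, 15, 16) [598.65769411 212.52138881]
white 13786.0 [277.6 167.5] (180, 85, 160, 147) [551.08822174 176.43542455]
white 853.0 [189.9 133.1] (180, 112, 28, 49) [413.95395288 184.46957314]
white 205.5 [200.5 164.5] (189, 151, 25, 20) [440.31431982 144.97574413]
hub [503.97536969 175.66063376] cap [544.47581608 143.02165018]
[436.64791469 256.46345617]
[617.34261297 245.17229414]
[609.11494368  90.58086879]
[427.58733038 105.53510092]
```

View pics/w1c.png

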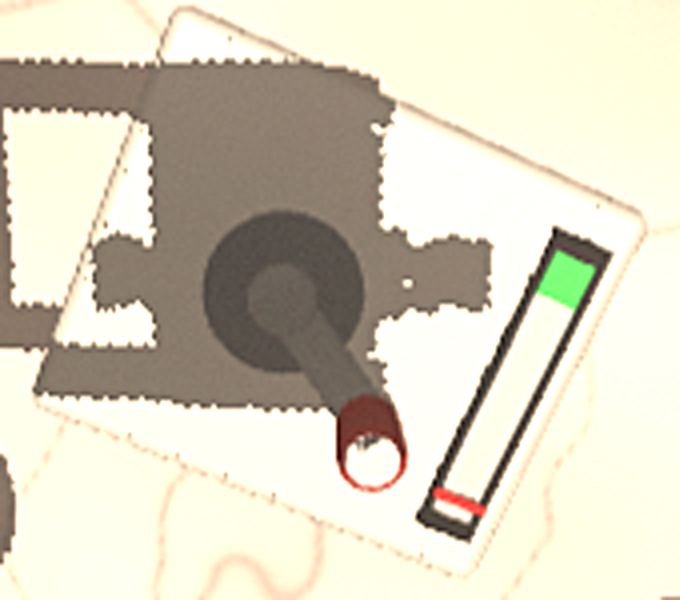

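All the estimates agree. The axis is at (501.2,175.5)±2 and the knob at (543.6,141), which is 54.7 mm out against 55 given. The crank is at 0.4–0.6. I'll grasp now.

Run:
```python
from h import *
bot.reach([543.6,141,200],[180,0,108])
b=bot.observe()["ft_force"]; np.save("b.npy",b)
print("hit",bot.move_straight([543.6,141,98],v=100,stop_force=10))
bot.grasp(squeeze=40)
s=bot.observe();print(s["gripper_width"],s["eef_pos"],np.round(s["ft_force"]-b,1),s["time"])
C=np.array([501.2,175.5])
a0=np.arctan2(141-C[1],543.6-C[0])
for k in range(1,4):
    a=a0-k*np.radians(8);u=np.array([np.cos(a),np.sin(a)])
    bot.move_straight([*(C+55*u),98],v=60)
    s=bot.observe();f=(s["ft_force"]-b)[:2];print(np.round([np.degrees(a),f@u,f@[u[1],-u[0]],s["gripper_width"],s["time"]],2),np.round(s["eef_pos"],1))
```

```text
hit False
0.2735623149414532 [543.88886814 141.02075083  98.3046657 ] [ 0.1 -0.9  1.4] 4.45
[-47.13  -0.61   1.74   0.27   4.72] [538.  134.7  98.2]
[-55.13  -0.49   2.45   0.27   5.  ] [531.8 129.8  98.1]
[-63.13  -0.61   1.53   0.27   5.28] [524.9 125.8  98.1]
```

```bash
cat > wind.py <<'E'
from h import *
def wind(d0,d1,step=8,v=70):
    b=np.load("b.npy");C=np.array([501.2,175.5]);d=np.zeros(2);n=int(np.ceil(abs(d1-d0)/step))
    for k in range(1,n+1):
        a=np.radians(d0+(d1-d0)*k/n);u=np.array([np.cos(a),np.sin(a)])
        bot.move_straight([*(C+55*u+d),98],v=v)
        s=bot.observe();f=(s["ft_force"]-b)[:2];fr=f@u
        d+=np.clip(.03*fr,-.3,.3)*u
        if k%5==0 or k==n: print(np.round([np.degrees(a),fr,f@[u[1],-u[0]],*d,s["gripper_width"],s["time"]],2),flush=True)
        if np.hypot(*f)>30: print("FORCE",f,np.degrees(a));break
E
python3 - <<'E'
from wind import *
wind(-63.13,-200)
cv2.imwrite("pics/s2.png",cv2.cvtColor(cv2.resize(bot.read_camera("scene")[150:320,260:460],None,fx=3,fy=3),cv2.COLOR_RGB2BGR))
E
```

```text
[-101.15   -1.23    1.92   -0.      0.17    0.27    6.56]
[-1.3917e+02 -8.8000e-01  1.6500e+00  6.0000e-02  2.7000e-01  2.7000e-01
  7.8500e+00]
[-177.19   -0.42    1.77    0.18    0.31    0.27    9.14]
[-2.00e+02  1.20e-01  7.90e-01  1.50e-01  3.20e-01  2.70e-01  9.92e+00]
```

View pics/s2.png

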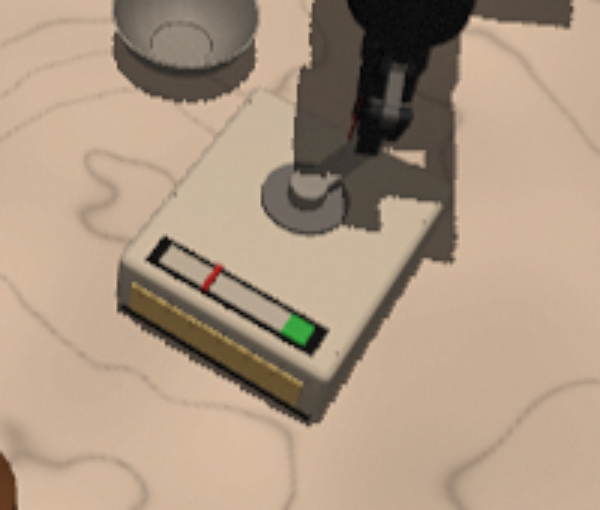

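The knob is between the fingers and the pointer has moved to (213,279) in the crop, roughly a third of the way along (expected 3.4 rad). Forces are tiny, so I'll wind on to about 9.75 rad.

Run:
```python
from wind import *
wind(-200,-562,step=9,v=80)
cv2.imwrite("pics/s3.png",cv2.cvtColor(cv2.resize(bot.read_camera("scene")[150:320,260:460],None,fx=3,fy=3),cv2.COLOR_RGB2BGR))
```

```text
[-2.4415e+02  1.1700e+00  7.2000e-01 -7.0000e-02  8.0000e-02  2.7000e-01
  1.1250e+01]
[-2.8829e+02  1.6100e+00  6.6000e-01 -6.0000e-02  2.6000e-01  2.7000e-01
  1.2540e+01]
[-3.3244e+02  1.7300e+00  2.1800e+00  4.0000e-02  3.4000e-01  2.7000e-01
  1.3830e+01]
[-3.7659e+02  2.3400e+00  2.2700e+00  3.1000e-01  3.4000e-01  2.7000e-01
  1.5120e+01]
[-4.2073e+02  1.0000e-01  2.8000e+00  3.8000e-01  2.8000e-01  2.7000e-01
  1.6420e+01]
[-4.6488e+02 -1.6300e+00  1.9200e+00  3.9000e-01  4.6000e-01  2.7000e-01
  1.7710e+01]
[-5.0902e+02 -3.8000e-01  1.5600e+00  5.1000e-01  6.1000e-01  2.7000e-01
  1.9000e+01]
[-5.5317e+02  5.9000e-01  4.7000e-01  5.4000e-01  6.3000e-01  2.7000e-01
  2.0290e+01]
[-5.620e+02  5.200e-01  1.120e+00  5.200e-01  6.300e-01  2.600e-01
  2.055e+01]
```

View pics/s3.png

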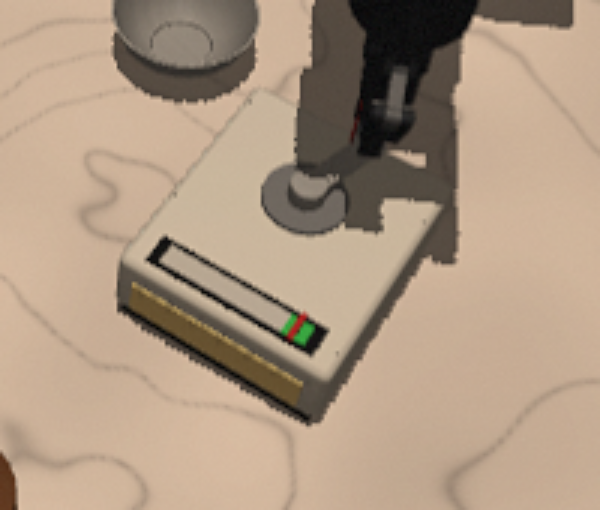

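The pointer, at (298,326) in the crop, stands in the middle of the green band. Next I'll let go, rise straight up and check.

Run:
```python
from h import *
bot.open();bot.sleep(.3)
p=bot.observe()["eef_pos"];print(p)
bot.move_straight([p[0],p[1],230],v=120);bot.sleep(.5)
s=bot.observe();print(s["eef_pos"],s["ft_force"]-np.load("b.npy"),s["time"])
a=bot.read_camera("scene")[100:320,170:460]
cv2.imwrite("pics/s4.png",cv2.cvtColor(cv2.resize(a,None,fx=2.6,fy=2.6),cv2.COLOR_RGB2BGR))
```

```text
[450.75583922 196.74076996  98.00432412]
[450.736167   196.74076751 229.90882483] [-0.93522423  0.17006549 -0.5439406 ] 23.2833
```

View pics/s4.png

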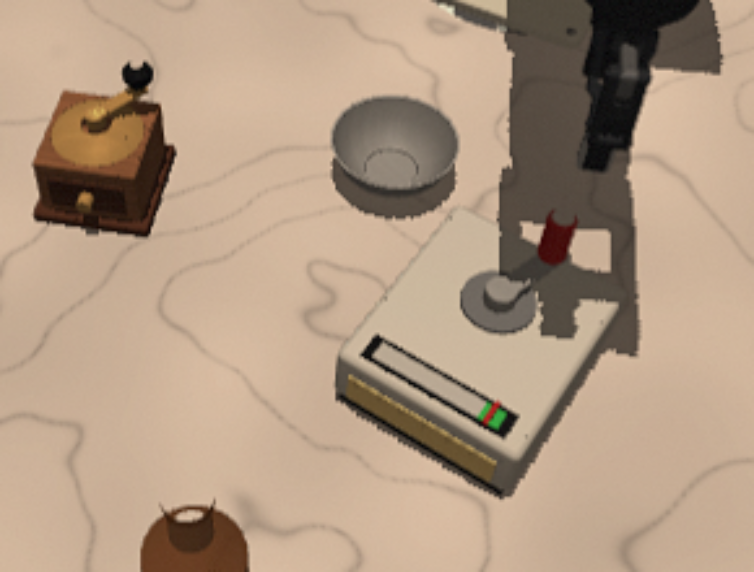

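The knob is free, the gripper is clear above it, the pointer at (493,412) is in the green, and the mill's black knob at (137,74) hasn't moved. I'll hand the job in.

```bash
python3 -c "
from bench import bot
bot.finish_job()"
```

```text
the job is handed in; nothing more can be done
```

The lamp is wound and the job is handed in. I gripped the red knob and turned it clockwise about 1.45 turns, to roughly 9.7 rad, then opened the gripper and rose straight up. The whole thing took about 23 s of robot time.

- **Last checks:** the final picture shows the red pointer inside the green band, the gripper clear of the knob, and the mill's crank where it started. Sideways forces stayed at about 3 N or less in the readings printed while winding.
- **Disagreements:** the starting crank angle came out at 0.41 rad from the gauge and about 0.6 rad from the knob. Estimates of the axis position differed by up to 5 mm. Neither affected the grasp or the winding, and the pointer ended near the middle of the green band.

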